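# Clamp an offcut in the cam jig by pushing

## Task

Clamp the hardwood offcut in the jig by pushing only, without gripping or lifting it: first, with the lever still open, push the offcut along the channel with a fingertip until its end sits against the dark end stop. Then push the arm of the cam lever round with one finger, all the way until it stops, so that the cam holds the offcut tight and flat against the cork-faced fence, and take the hand away. Leave the other things on the bench where they are.

Things in the scene. Friction and masses are not known exactly. Their poses are not given: they have to be found in the camera images.
- jig: Clamping jig fixed to the bench, elsewhere and turned differently each time. Plywood base board, x -70 to +85, y -160 to +160 mm, 18 mm thick; origin on the bench under the board; x points across the channel to the fence, y along the channel to the end stop, z up. The offcut lies flat on the board between fence and cam; clamped, its centre is near x = +36, y = 0 mm.
- fence_mid (a point): Point on the cork face of the wooden fence (jig x = +60, y = -40 mm, 30 mm above the bench). The face is upright, looks to the jig's -x and runs from y = -140 to +60 mm; the fence behind it is 42 mm high above the bench. The cork yields about 1 mm per 10 N.
- stop_face (a point): Centre of the face of the dark end stop block (jig x = +33, y = +60 mm, 29 mm above the bench). The face looks to the jig's -y; the rigid block is 60 mm wide (x +3 to +63) and its top is 40 mm above the bench.
- offcut: Hardwood offcut, loose, 50 (its x) x 120 (its y) x 18 mm high, about 70 g; origin at the centre of its underside, which lies on the board, 18 mm above the bench. It starts 25 to 55 mm short of the end stop, a few mm off the cork and nearly parallel to it (its y nearly along the jig's y); the end to push is the one towards the jig's -y.
- cam_lever (a joint): Cam lever angle, rad, counterclockwise from above; 0 fully open, 2.05 its fixed limit (closed); starts at 0 to 0.4. At q the lever points 2.27 + q rad counterclockwise from the jig's x axis: it sweeps from the +y side past -x to the -y side. Stays where left (dry friction 0.12 N m). From about q = 1.4 its wooden eccentric presses the offcut on the cork and it goes stiffer (up to 9 N at 80 mm out).
- lever_pivot (a point): Point on the lever's upright hinge axis (jig x = -22.5, y = 0 mm) at the mid height of the lever's arm, 50.5 mm above the bench; the pivot nut reaches 62 mm above the bench.
- lever_ball (a point): Centre of the black ball (24 mm across) on the lever's end, 115 mm from the hinge axis, 50.5 mm above the bench. The arm is a steel bar 12 mm wide and 12 mm high (44.5 to 56.5 mm above the bench), free to be pushed on its side from 35 to 100 mm from the axis.
- glue_bottle: Yellow wood-glue bottle with orange nozzle, 65 mm across, 212 tall, standing; bystander, origin at the centre of its underside. Leave alone.
- epoxy_a: White bottle with black cap, 58 mm across, 160 tall, standing; bystander, origin at the centre of its underside. Leave alone.
- tape_measure: Yellow tape measure, 37x77x62 mm; bystander, origin at the centre of its underside. Leave alone.
- sanding_block_1: Grey sanding block, 60x103x34 mm; bystander, origin at the centre of its underside. Leave alone.
- mix_cup: Light grey mixing cup, 72 mm across, 75 tall, standing; bystander, origin at the centre of its underside. Leave alone.
- wedge: Dark wooden shim wedge, 28x100x22 mm, lying; bystander, origin at the centre of its underside. Leave alone.
- bit_case: Orange and black bit case, 94x150x42 mm, lying; bystander, origin at the centre of its underside. Leave alone.
- spring_clamp: Grey and black spring clamp, 84x137x26 mm, lying; bystander, origin at the centre of its underside. Leave alone.
There are look-alikes about, which are no part of the job. What is shaped like the offcut but green or orange is not meant.

How it is judged:
By the outcome, as a careful person would: the job done as asked, in the order asked, and still so for the second after the job is handed in, with the robot touching nothing.
It also fails if it takes over 54 s, if anything falls off the work surface, if the arm or the gripper's body presses on something with over 40 N, if the wrist force passes 120 N, or if a joint passes its speed limit or range.

## Robot

A 6-joint arm with a two-finger parallel gripper is mounted at the origin on the work surface; the furniture and walls round the work are solid. World frame = base frame: x ahead of the robot, y to its left, z up, the work surface at z = 0. Lengths are in mm, angles in degrees, forces in N, time in s.
With the tool pointing down it reaches from about 350 to 850 mm from the base axis. Payload 8.1 kg.
Tool frame: the origin (TCP) lies midway between the tips of the shut fingers; the grasp point (between the pads) lies 19 mm behind it (r.grip_depth is the distance from the TCP to the grasp point, in mm); z points along the fingers, y is the direction in which the jaws open and shut (so a half turn about z gives the same grasp; the last joint's range is limited). The gripper opens to 85 mm and grips with 20 to 120 N. Pads are 22 mm wide; open, the fingers measure 114 mm over their backs; the gripper's body (76 mm by 85 mm) begins 54 mm behind the grasp point. The pads swing forward as they close: fully open they stand 13 mm farther back than shut.
Start: joints at [-69.465, 7.471, 85.268, -0, 87.261, -4.893], TCP at [257.644, -541.871, 231.292] pointing down, gripper open.
Joint ranges: [-169.43, 169.43], [-51.17, 129.36], [1.28, 143.12], [-76.62, 256.62], [0, 156.53], [-152.29, 152.29]. Speed limits (degrees/s): [136.94, 136.94, 159.86, 180, 180, 180].

## Interface

Orientations are given as [roll, pitch, yaw] about the fixed x, y, z axes, in that order (R = Rz(yaw) Ry(pitch) Rx(roll)).
In Python, from bench import r, imaging gives the robot as it stands.
- The arm moves only by the shell command python3 -m creep 'ROWS' [FORCE]. ROWS is text: rows parted by semicolons, each of 7 numbers parted by spaces: the shift along the tool's x, y, z in cm, then the turn, a rotation vector about the tool's x, y, z in degrees, then the finger opening in cm, from 0 to 8.54. In form: dx dy dz ax ay az gripper; .... A call has 1 to 20 rows; each row is the pose to reach, as a shift and turn from the pose measured when the call began, along the tool's axes at that moment; what a row does not reach only later rows make up. A row lasts 1/10 s, in which the tool goes at most 50 mm and 8.59 degrees, less where a joint would pass 70% of its speed; a pose out of reach is approached as far as the arm can. A call with a gripper value outside its range is refused whole. The fingers move at their own pace and stop on an object; FORCE is the grip in N (left out, the last holds). Time passes only in rows, so rows that repeat a pose let the fingers close. It gives the time, the measured TCP pose, the force and the opening at its end, in the units of the state.
- r.sense(): the state, without advancing time (a new reading comes with each control period).
- imaging.snapshot(name): name is "scene" or "side" or "wrist"; returns the picture (384x512x3 uint8, red, green, blue); there is no depth.
- imaging.camera_info(name): a dict with "camera_matrix" (3x3 intrinsics, pixels), "R" (3x3) and "t" (3): a world point X has camera coordinates R X + t. Camera axes: x right, y down, z forward; pixel columns grow to the right and rows downward; lengths in mm; the calibration is good to about 2 mm. A picture is of the moment at which its call begins: read the wrist's pose just before it. camera_info takes no time and is no camera call; for the wrist camera it gives the pose at the moment of the call.
- r.hand_in(): hands the job in, once; it reports no verdict.
The state is a dict: "time": time; "joint_pos": joint angles; "qd": joint speeds; "joint_efforts": joint torques, N m; "tool_pos": TCP position; "tcp_rot": TCP orientation; "ft_force": force on the tool from outside, world axes, zero at the start; "wrist_torque": the same for the moment, N m; "finger_gap": finger opening in mm.
Only numpy, scipy, OpenCV 4.12 (cv2) and the standard library are available. Lean on these libraries where they do the work, as an engineer would, in place of code of your own. Each camera call takes 0.05 s, during which the arm holds its last target.

## Working session

There is one attempt and no reset: what is moved stays moved. The work goes in short steps, Python scripts to look and compute and a shell command to move; the robot and the scene stay as the last step left them, time stands still between calls to the robot, and variables do not carry over. Pictures are saved under pics/ and viewed, and the job is handed in when it is done.

```bash
mkdir -p pics; ls; python3 - <<'E'
from bench import r, imaging
import cv2
for n in ["scene","side","wrist"]:
    im=imaging.snapshot(n); cv2.imwrite(f"pics/{n}0.png",im[:,:,::-1])
    c=imaging.camera_info(n); print(n,c)
print(r.sense())
E
```

```text
pics
scene {'camera_matrix': array([[458.39140247,   0.        , 258.58096701],
       [  0.        , 458.39140247, 188.83028875],
       [  0.        ,   0.        ,   1.        ]]), 'R': array([[-0.64899524, -0.76051882,  0.02040362],
       [-0.52522375,  0.42847934, -0.73521797],
       [ 0.55040457, -0.48786943, -0.6775236 ]]), 't': array([ 383.18335216,  290.19082978, 1198.55608876])}
side {'camera_matrix': array([[406.61922993,   0.        , 258.09384325],
       [  0.        , 406.61922993, 193.90072284],
       [  0.        ,   0.        ,   1.        ]]), 'R': array([[ 0.93399702, -0.35677153, -0.01906935],
       [-0.19152711, -0.45491643, -0.86969443],
       [ 0.30160725,  0.81594431, -0.49322201]]), 't': array([-460.41212609,  169.39458848, 1336.24239691])}
wrist {'camera_matrix': array([[290.31628415,   0.        , 256.90561141],
       [  0.        , 290.31628415, 192.60701701],
       [  0.        ,   0.        ,   1.        ]]), 'R': array([[ 0.42969047, -0.90297534, -0.0012775 ],
       [-0.86299573, -0.41108124,  0.2936845 ],
       [-0.26571502, -0.12509096, -0.95590155]]), 't': array([-599.24198987,  -38.16767182,  378.63093838])}
{'time': 0.15, 'joint_pos': array([-6.94657577e+01,  7.50700076e+00,  8.53146278e+01,  1.14252006e-04,
        8.72629118e+01, -4.89277717e+00]), 'qd': array([ 0.01804653, -0.10511153, -0.14717916,  0.08837102, -0.10216993,
        0.00420885]), 'joint_efforts': array([ 1.13731578e-03, -5.70064723e+01, -5.01157379e+01, -1.53189894e-04,
        9.59964527e-03,  1.46098643e-05]), 'tool_pos': array([ 257.48895769, -541.46491334,  230.46937394]), 'tcp_rot': array([-1.79915777e+02, -7.32426172e-03,  2.54270086e+01]), 'ft_force': array([-0.32679072,  0.3244803 ,  0.2639006 ]), 'wrist_torque': array([-0.01288886, -0.04373511,  0.02787538]), 'finger_gap': 84.99650309403614}
```

View pics/scene0.png

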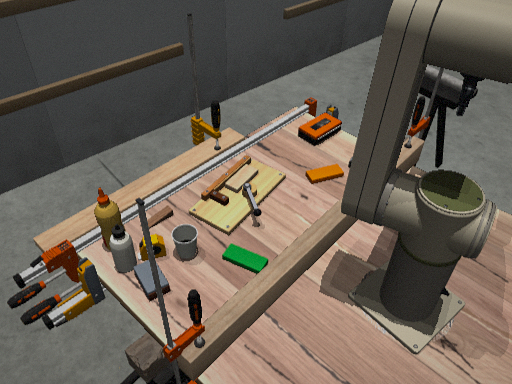

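View pics/side0.png

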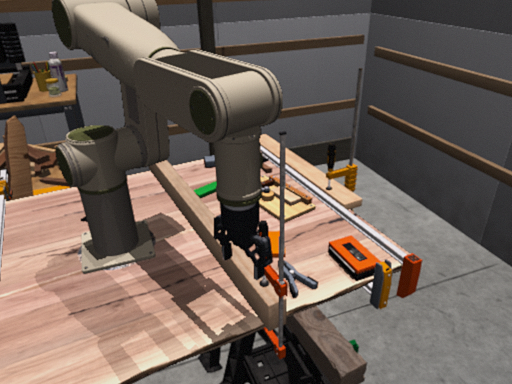

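View pics/wrist0.png

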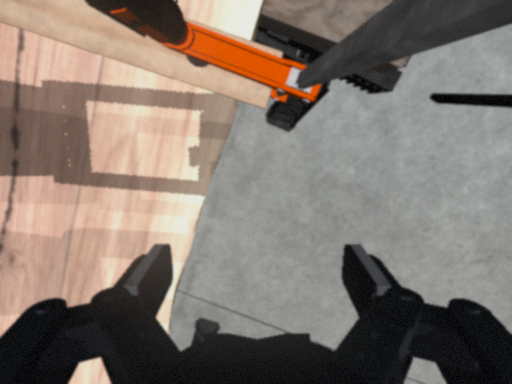

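The scene camera shows the jig around (238,195), with its dark stop, the fence and the lever ball near (248,188). I'll enlarge that area.

```bash
python3 - <<'E'
import cv2
im=cv2.imread("pics/scene0.png")[140:260,160:320]
cv2.imwrite("pics/scene0z.png",cv2.resize(im,None,fx=5,fy=5,interpolation=cv2.INTER_CUBIC))
im=cv2.imread("pics/side0.png")[140:240,220:350]
cv2.imwrite("pics/side0z.png",cv2.resize(im,None,fx=5,fy=5,interpolation=cv2.INTER_CUBIC))
E
```

```text
(no output)
```

View pics/scene0z.png

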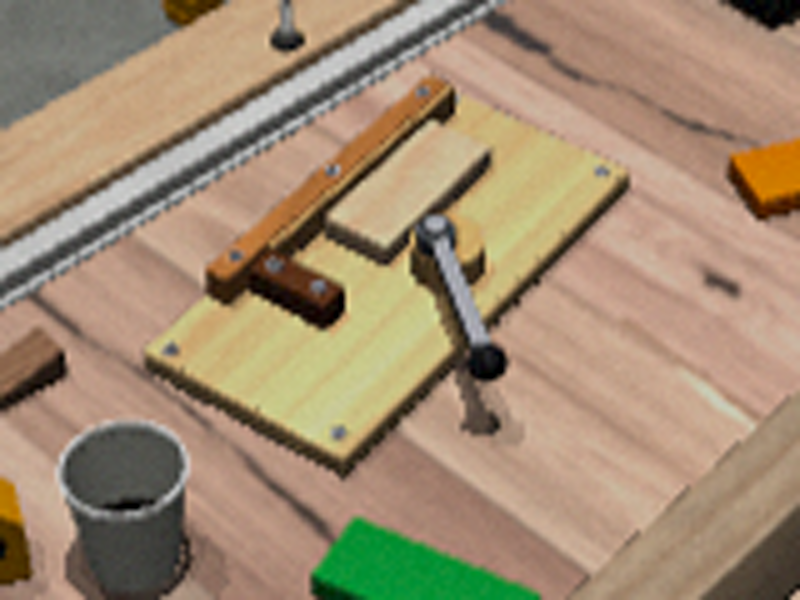

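View pics/side0z.png

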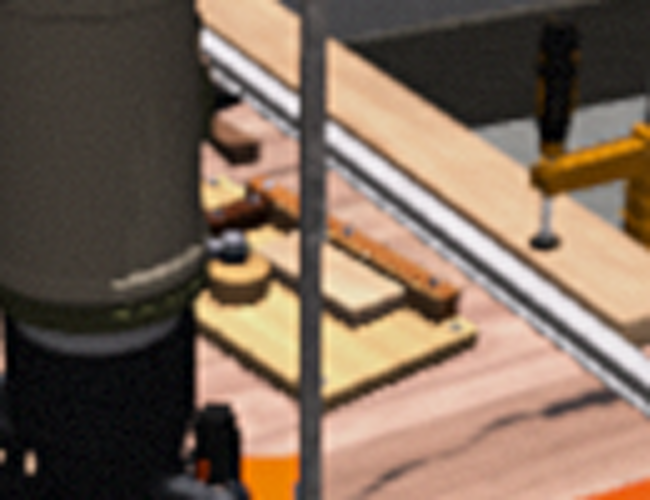

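```bash
cat > h.py <<'E'
import numpy as np
from bench import r, imaging
def ray(name,uv,z,c=None):
    c=c or imaging.camera_info(name); K,R,t=c["camera_matrix"],c["R"],c["t"]
    d=R.T@np.linalg.inv(K)@np.array([uv[0],uv[1],1.]); o=-R.T@t
    return o+d*(z-o[2])/d[2]
def proj(name,X,c=None):
    c=c or imaging.camera_info(name); p=c["camera_matrix"]@(c["R"]@np.array(X)+c["t"]); return p[:2]/p[2]
def fit(J,W):  # 2D rigid
    J=np.array(J,float);W=np.array(W,float);a=(J-J.mean(0));b=(W-W.mean(0))
    th=np.arctan2((a[:,0]*b[:,1]-a[:,1]*b[:,0]).sum(),(a*b).sum())
    R=np.array([[np.cos(th),-np.sin(th)],[np.sin(th),np.cos(th)]]);t=W.mean(0)-R@J.mean(0)
    return th,R,t,np.linalg.norm(W-(J@R.T+t),axis=1)
E
python3 - <<'E'
from h import *
Z=lambda u,v:((u+.5)/5-.5+160,(v+.5)/5-.5+140)
P=[((85,160),Z(146,350),18),((-70,160),Z(345,460),18),((-70,-160),Z(629,177),18),((60,60),Z(212,272),42)]
W=[ray("scene",p,z)[:2] for _,p,z in P]
th,R,t,e=fit([p[0] for p in P],W); print(np.degrees(th),t,e); print(W)
for nm,p,z in [("ball",Z(487,361),50.5),("nut",Z(437,224),62),("off c1",Z(490,152),36),("off c2",Z(328,219),36),("off c3",Z(385,253),36),("beam",(300,238),0),("beamtop",(270,235),30)]:
    w=ray("scene",p,z)[:2]; print(nm,w,R.T@(w-t))
E
```

```text
16.06461691377846 [579.27874563  95.85528614] [15.10257689 10.91417924  8.69004749 30.78851038]
[array([617.03088431, 258.03003519]), array([468.70263638, 219.36547119]), array([548.66017435, -81.43122765]), array([626.64735921, 200.24952211])]
ball [453.85995226 124.03296305] [-112.72385541   61.7833928 ]
nut [555.91190346  78.4297295 ] [-27.27639445 -10.27899036]
off c1 [610.79519532 -12.1501635 ] [   0.39833429 -112.50913332]
off c2 [625.74012815 111.0502822 ] [48.85185469  1.74478214]
off c3 [577.71998156 102.73111846] [0.40479437 7.03867581]
beam [328.62644826  63.17992318] [-249.90634998   37.96142461]
beamtop [374.32192002 142.14834148] [-184.14303502  101.20123512]
```

```bash
python3 - <<'E'
from h import *
Z=lambda u,v:((u+.5)/5-.5+160,(v+.5)/5-.5+140)
P=[((85,160),Z(146,350),18),((-70,160),Z(345,460),18),((-70,-160),Z(629,177),18),((-22.5,0),Z(437,224),62)]
W=[ray("scene",p,z)[:2] for _,p,z in P]
th,R,t,e=fit([p[0] for p in P],W); print(np.degrees(th),t,e)
for nm,p,z in [("ball",Z(487,361),50.5),("nut",Z(437,224),62),("off c1",Z(490,152),36),("off c2",Z(328,219),36),("off c3",Z(385,253),36),("fence e1",Z(210,272),42),("fence e2",Z(452,95),42)]:
    w=ray("scene",p,z)[:2]; print(nm,w,R.T@(w-t))
# lever angle
E
```

```text
14.685251289717444 [576.45883524  84.81691627] [3.29394158 2.53275601 6.30403593 1.3965976 ]
ball [453.85995226 124.03296305] [-108.65233157   69.01489169]
nut [555.91190346  78.4297295 ] [-21.49493501  -0.96970574]
off c1 [610.79519532 -12.1501635 ] [   8.63267321 -102.50403473]
off c2 [625.74012815 111.0502822 ] [54.32181597 12.88315292]
off c3 [577.71998156 102.73111846] [ 5.76135906 17.00928781]
fence e1 [627.42710043 201.20435264] [78.80854358 99.6645015 ]
fence e2 [667.04178915 -26.10253424] [  59.50481107 -130.2596388 ]
```

```bash
python3 - <<'E'
from h import *
for z in (0,50,100,150): print(z,ray("wrist",(303,80),z)[:2], ray("side",(280,285),z)[:2],ray("side",(283,135),z+200)[:2],ray("scene",(425,130),z)[:2])
c=imaging.camera_info("wrist");print("wrist cam pos",-c["R"].T@c["t"])
# wrist clamp handle/other
im=__import__("cv2").imread("pics/scene0.png")[60:180,330:500]
import cv2;cv2.imwrite("pics/s0b.png",cv2.resize(im,None,fx=4,fy=4,interpolation=cv2.INTER_CUBIC))
# jig in world, start/pushed points
th=np.radians(14.69);R=np.array([[np.cos(th),-np.sin(th)],[np.sin(th),np.cos(th)]]);t=np.array([576.5,84.8])
for p in [(33,-130),(33,-60),(-22.5,0),(85,-160),(-70,-160)]: print(p,R@p+t)
E
```

```text
0 [ 372.92049049 -547.36412526] [ 417.12180809 -373.28879158] [686.49285481 217.50219682] [ 416.89304762 -695.61378853]
50 [ 366.50730561 -542.27028056] [ 394.70002147 -423.70291894] [634.02968361 100.78622622] [ 383.70248546 -624.49296196]
100 [ 360.09412073 -537.17643585] [ 372.27823485 -474.1170463 ] [581.56651242 -15.92974437] [ 350.51192331 -553.37213538]
150 [ 353.68093586 -532.08259114] [ 349.85644823 -524.53117366] [ 529.10334122 -132.64571496] [ 317.32136116 -482.25130881]
wrist cam pos [ 325.15795924 -509.42744925  372.37762632]
(33, -130) [641.38788258 -32.58212255]
(33, -60) [623.63664414  35.12971935]
(-22.5, 0) [554.73547939  79.09424479]
(85, -160) [699.29578161 -48.41484909]
(-70, -160) [549.3624174  -87.72116279]
```

View pics/s0b.png

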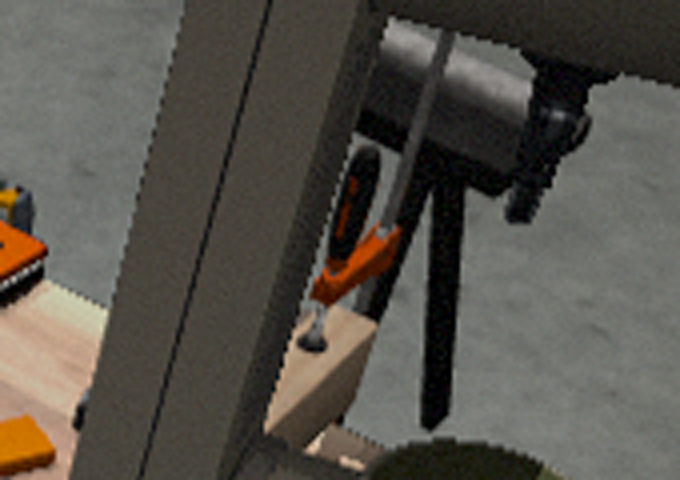

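The tall clamp bar stands near (355,-530), just outside the tool's radius. I'll draw the hand in first, then swing it over.

```bash
python3 -m creep '0 -4 -1.5 0 0 0 0; 0 -8 -3 0 0 0 0; 0 -12 -4.5 0 0 0 0; 0 -16 -6 0 0 0 0; 0 -20 -6 0 0 0 0; 0 -20 -6 0 0 0 0; 4 -20.3 -6 0 0 0 0; 8 -20.6 -6 0 0 0 0; 12 -20.8 -6 0 0 0 0; 14.6 -20.9 -6 0 0 0 0; 14.6 -20.9 -6 0 0 0 0'; python3 - <<'E'
from h import *
print("backclamp",[ray("scene",(215,147),z)[:2] for z in (30,60)],"rail",ray("scene",(230,150),20)[:2])
E
```

```text
time: 1.25
tool_pos: [302.0, -288.6, 290.3]
tcp_rot: [-179.9, -0.1, 25.6]
ft_force: [-0.7, 0.7, -0.4]
finger_gap: -0.3
backclamp [array([805.86338373,  18.56817783]), array([773.52830547,  40.84214643])] rail [769.4883668  -19.60931848]
```

```bash
python3 -m creep '3.8 -2.4 0 0 0 2 0; 7.5 -4.8 0 0 0 4 0; 11.3 -7.2 0 0 0 6 0; 15 -9.6 0 0 0 8 0; 18.8 -12 0 0 0 10.9 0; 23 -13.2 0 0 0 10.9 0; 27.5 -14.5 0 0 0 10.9 0; 32 -15.6 0 0 0 10.9 0; 36.6 -16.7 0 0 0 10.9 0; 36.6 -16.7 0 0 0 10.9 0; 36.6 -16.7 0 0 0 10.9 0'; python3 - <<'E'
from h import *
import cv2,pickle
c=imaging.camera_info("wrist");im=imaging.snapshot("wrist");pickle.dump(c,open("w1.pkl","wb"))
cv2.imwrite("pics/w1.png",im[:,:,::-1]);cv2.imwrite("pics/w1z.png",cv2.resize(im[:,:,::-1],(800,600),interpolation=cv2.INTER_CUBIC))
im=imaging.snapshot("scene");cv2.imwrite("pics/s1.png",im[:,:,::-1])
s=r.sense();print(s["joint_pos"])
E
```

```text
time: 2.35
tool_pos: [559.8, 20.3, 289.4]
tcp_rot: [-179.8, 0.1, 14.8]
ft_force: [0.3, -0.3, 1.1]
finger_gap: 0.4
[-3.34763091  0.23996262 86.64286009  0.11365885 93.15644978 71.95739063]
```

View pics/w1z.png

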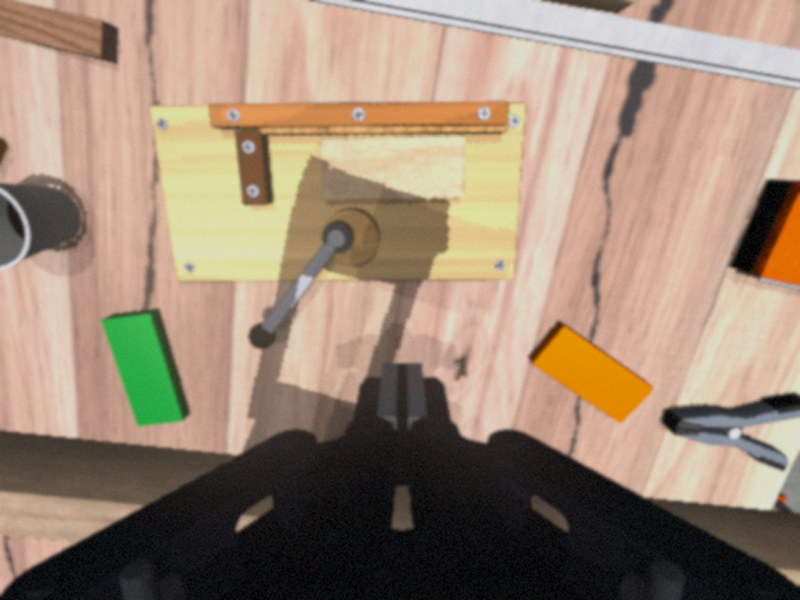

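View pics/s1.png

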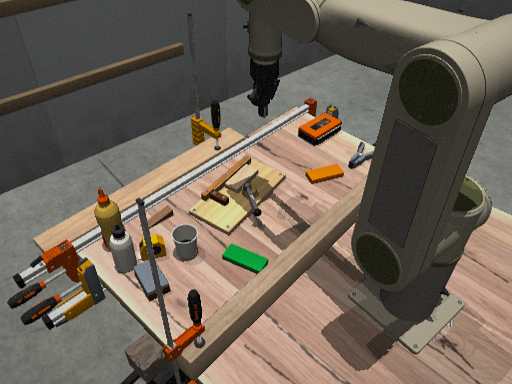

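```bash
python3 - <<'E'
from h import *
import pickle
c=pickle.load(open("w1.pkl","rb")); s=512/800
Z=lambda u,v:((u+.5)*s-.5,(v+.5)*s-.5)
P=[((85,160),Z(152,107),18),((85,-160),Z(525,102),18),((-70,-160),Z(513,279),18),((-70,160),Z(178,280),18),((-22.5,0),Z(339,234),62)]
W=[ray("",p,z,c)[:2] for _,p,z in P]
th,R,t,e=fit([p[0] for p in P],W); print(np.degrees(th),t,e)
for nm,p,z in [("ball",Z(262,335),50.5),("nut",Z(339,234),62),("o1",Z(322,137),36),("o2",Z(465,136),36),("o3",Z(463,200),36),("o4",Z(324,202),36),("stop top",Z(268,127),40),("stop top",Z(271,203),40),("fence",Z(210,125),42),("fence",Z(507,131),42),("stopface mid",Z(270,165),40)]:
    w=ray("",p,z,c)[:2]; print(nm,w,R.T@(w-t))
for p in [(33,-130),(33,-60),(-22.5,0)]: print(p,R@p+t)
E
```

```text
15.26408534320782 [582.39583581  81.74894559] [4.24475198 3.54500834 3.24271334 2.25964381 3.42089155]
ball [455.15380082 123.39447378] [-111.78931995   73.67518871]
nut [564.00013242  74.96359542] [-19.53311958  -1.70297374]
o1 [633.41860662 108.20806543] [56.18867153 12.09302924]
o2 [664.16851671  -4.92007442] [  56.07074299 -105.13972681]
o3 [614.65218236 -18.46822842] [   4.73441394 -105.17385219]
o4 [582.62305717  95.79942427] [ 3.91825243 13.49499457]
stop top [629.69450037 151.23488888] [63.92354429 54.58241906]
stop top [570.80980874 138.44767517] [ 3.74968047 57.74878229]
fence [619.27522646 195.94776836] [ 65.64332253 100.46101126]
fence [675.9448023  -35.76279422] [  59.31167917 -137.99472033]
stopface mid [601.05812769 144.5935253 ] [34.54892639 55.71439691]
(33, -130) [648.4565728  -34.97713988]
(33, -60) [630.02778581  32.55344438]
(-22.5, 0) [560.68957658  75.82540691]
```

```bash
python3 -m creep '2.2 2.8 3 0 0 0 0; 4.4 5.6 5 0 0 0 0; 6.7 8.4 7 0 0 0 0; 6.7 8.4 11 0 0 0 0; 6.7 8.4 15 0 0 0 0; 6.7 8.4 19 0 0 0 0; 6.7 8.4 22.5 0 0 0 0; 6.7 8.4 22.5 0 0 0 0; 6.7 8.4 22.5 0 0 0 0'; python3 - <<'E'
from h import *
import cv2,pickle
c=imaging.camera_info("wrist");im=imaging.snapshot("wrist");pickle.dump(c,open("w2.pkl","wb"))
cv2.imwrite("pics/w2z.png",cv2.resize(im[:,:,::-1],(800,600),interpolation=cv2.INTER_CUBIC))
im=imaging.snapshot("scene")[130:250,170:310];cv2.imwrite("pics/s2.png",cv2.resize(im[:,:,::-1],None,fx=5,fy=5,interpolation=cv2.INTER_CUBIC))
E
```

```text
time: 3.35
tool_pos: [644.8, -45.6, 66.9]
tcp_rot: [-179.9, 0.0, 14.6]
ft_force: [-0.1, -0.3, 0.7]
finger_gap: 0.2
```

View pics/w2z.png

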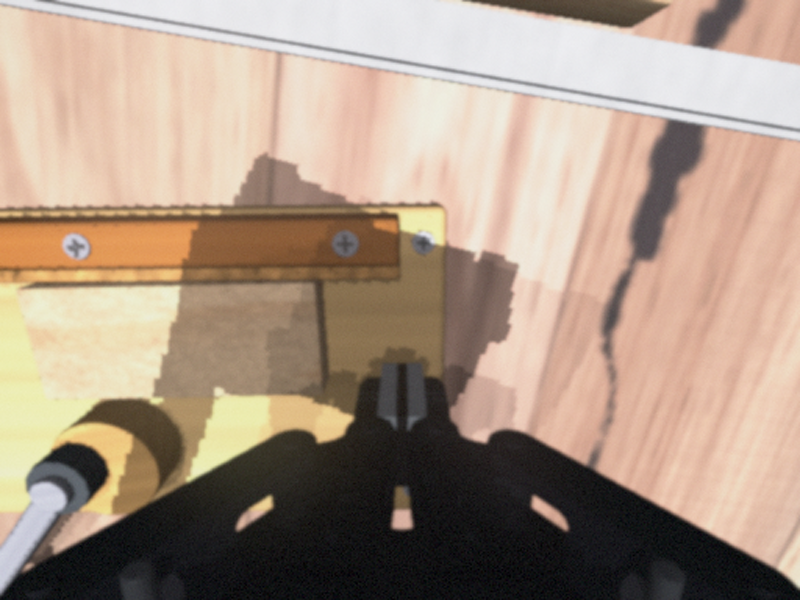

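View pics/s2.png

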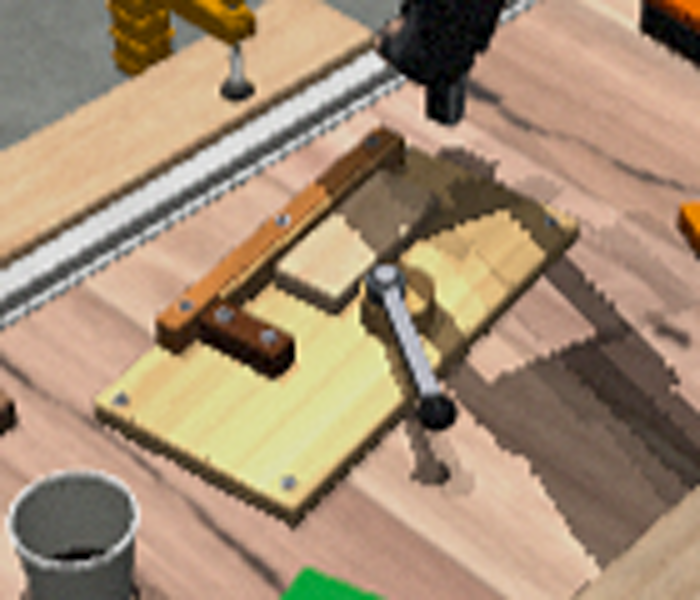

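```bash
python3 - <<'E'
from h import *
import pickle
c=pickle.load(open("w2.pkl","rb")); s=512/800
Z=lambda u,v:((u+.5)*s-.5,(v+.5)*s-.5)
T=np.array([644.8,-45.6]);a=np.radians(14.6);X=np.array([np.cos(a),np.sin(a)]);Y=np.array([np.sin(a),-np.cos(a)])
for nm,p,z in [("off",Z(321,282),36),("off",Z(322,388),36),("offL",Z(20,284),36),("board",Z(444,206),18),("fence end front top",Z(400,266),42),("fence front",Z(0,270),42)]:
    w=ray("",p,z,c)[:2]; print(nm,w,"tool x,y",(w-T)@X,(w-T)@Y)
print(proj("",(644.8,-45.6,66.9),c)/s)
E
```

```text
off [665.46255042  -7.28263183] tool x,y 29.65397393164944 -31.871672739552483
off [620.08493932 -17.07149637] tool x,y -16.725829270331516 -33.83720406551864
offL [634.5627103  107.49849726] tool x,y 28.684720830019963 -150.73532682876726
board [704.75715287 -47.87684171] tool x,y 57.44716464192201 17.316681652883172
fence end front top [680.87649391 -35.43408796] tool x,y 37.47406892182078 -0.7438676363648861
fence front [641.15162176 110.21825361] tool x,y 35.746438107924966 -151.70639730928352
[401.49881216 386.97831039]
```

```bash
python3 -m creep '0.4 0 1.5 0 0 -0.6 0; 0.4 0 3 0 0 -0.6 0; 0.4 0 4.1 0 0 -0.6 0; 0.4 0 4.1 0 0 -0.6 0; 0.4 -1 4.1 0 0 -0.6 0; 0.4 -1.5 4.1 0 0 -0.6 0; 0.4 -1.8 4.1 0 0 -0.6 0; 0.4 -2.1 4.1 0 0 -0.6 0; 0.4 -2.4 4.1 0 0 -0.6 0; 0.4 -2.7 4.1 0 0 -0.6 0; 0.4 -3 4.1 0 0 -0.6 0; 0.4 -3.3 4.1 0 0 -0.6 0; 0.4 -3.6 4.1 0 0 -0.6 0; 0.4 -3.9 4.1 0 0 -0.6 0; 0.4 -4.2 4.1 0 0 -0.6 0; 0.4 -4.5 4.1 0 0 -0.6 0; 0.4 -4.8 4.1 0 0 -0.6 0; 0.4 -5.1 4.1 0 0 -0.6 0; 0.4 -5.4 4.1 0 0 -0.6 0; 0.4 -5.4 4.1 0 0 -0.6 0'; python3 - <<'E'
from h import *
import cv2,pickle
c=imaging.camera_info("wrist");im=imaging.snapshot("wrist");pickle.dump(c,open("w3.pkl","wb"))
cv2.imwrite("pics/w3z.png",cv2.resize(im[:,:,::-1],(800,600),interpolation=cv2.INTER_CUBIC))
im=imaging.snapshot("scene")[130:250,170:310];cv2.imwrite("pics/s3.png",cv2.resize(im[:,:,::-1],None,fx=5,fy=5,interpolation=cv2.INTER_CUBIC))
E
```

```text
time: 5.45
tool_pos: [637.7, 8.3, 28.8]
tcp_rot: [-180.0, -0.3, 15.3]
ft_force: [1.2, -1.6, 3.5]
finger_gap: -0.3
```

View pics/w3z.png

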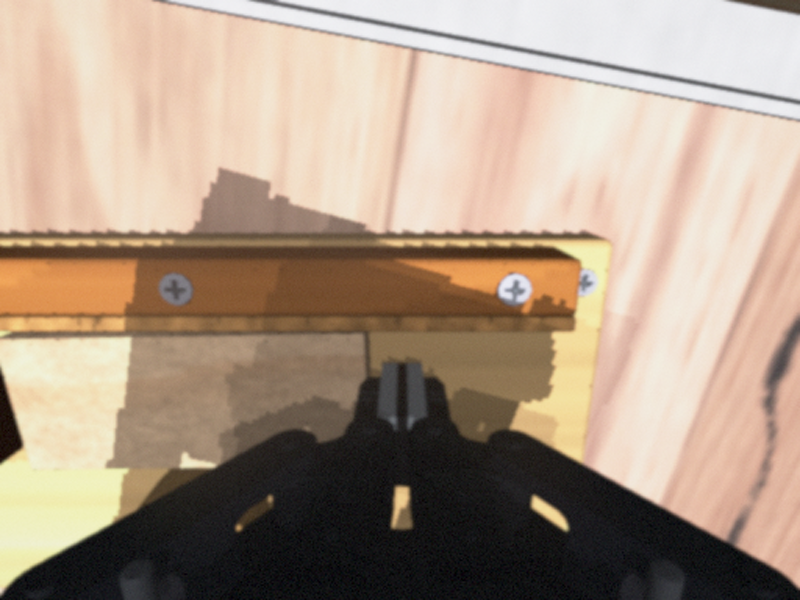

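View pics/s3.png

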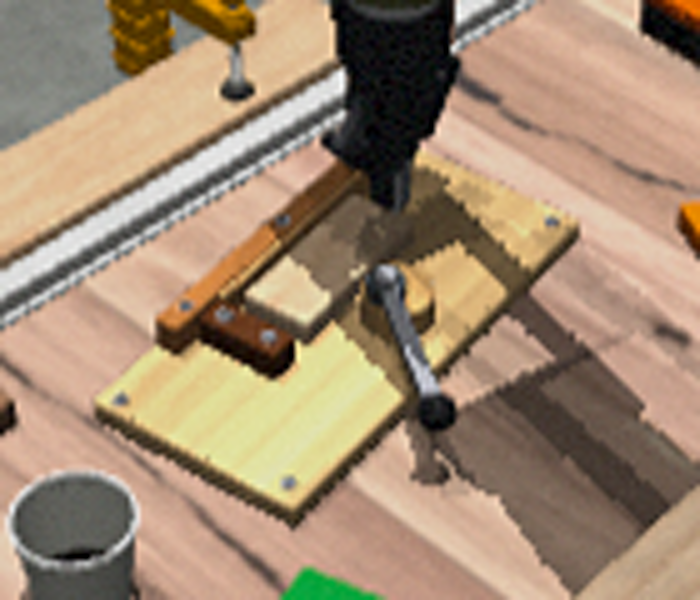

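```bash
python3 - <<'E'
from h import *
import pickle
c=pickle.load(open("w3.pkl","rb")); s=512/800
Z=lambda u,v:((u+.5)*s-.5,(v+.5)*s-.5)
T=np.array([637.7,8.3]);a=np.radians(15.3);X=np.array([np.cos(a),np.sin(a)]);Y=np.array([np.sin(a),-np.cos(a)])
for nm,p,z in [("off",Z(365,333),36),("offL",Z(2,338),36),("offLL",Z(30,468),36),("stop",Z(0,368),40),("stop",Z(22,445),40)]:
    w=ray("",p,z,c)[:2]; print(nm,w,"tool x,y",(w-T)@X,(w-T)@Y)
print(r.sense()["ft_force"])
E
```

```text
off [656.65064828  25.57522684] tool x,y 22.83745517896045 -11.66238283883404
offL [624.47367746 136.79064411] tool x,y 21.1476706331147 -127.42667404708685
offLL [576.81276429 126.45822149] tool x,y -27.550464606284855 -130.0368896815804
stop [616.34947856 133.99028259] tool x,y 12.572474373850367 -126.86932171647263
stop [589.29328408 126.43311674] tool x,y -15.51891113103886 -126.71940188902796
[ 0.18395277 -1.85360782  3.86439336]
```

```bash
python3 -m creep '0 -0.15 0 0 0 0 0; 0 -0.3 0 0 0 0 0; 0 -0.3 0 0 0 0 0'; python3 -m creep '0 -0.15 0 0 0 0 0; 0 -0.3 0 0 0 0 0; 0 -0.3 0 0 0 0 0'; python3 - <<'E'
from h import *
Z=lambda u,v:((u+.5)/5-.5+170,(v+.5)/5-.5+130)
for p,z in [((300,330),36),((246,297),36),((293,343),40),((235,312),40)]: print(ray("scene",Z(*p),z)[:2])
E
```

```text
time: 5.85
tool_pos: [636.7, 11.2, 28.5]
tcp_rot: [-180.0, -0.3, 15.3]
ft_force: [0.0, -2.0, 3.4]
finger_gap: 0.2
time: 6.15
tool_pos: [635.9, 14.3, 28.5]
tcp_rot: [-180.0, -0.3, 15.3]
ft_force: [0.2, -2.0, 4.1]
finger_gap: -0.5
[572.13883154 134.88928512]
[617.50123965 142.6862398 ]
[562.30266062 147.84714362]
[607.21188471 158.73800391]
```

```bash
for i in 1; do :; done; python3 -m creep '0 -0.15 0 0 0 0 0; 0 -0.3 0 0 0 0 0; 0 -0.3 0 0 0 0 0'; python3 -m creep '0 -0.15 0 0 0 0 0; 0 -0.3 0 0 0 0 0; 0 -0.3 0 0 0 0 0'; python3 - <<'E'
from h import *
import cv2
im=imaging.snapshot("scene")[130:250,170:310];cv2.imwrite("pics/s4.png",cv2.resize(im[:,:,::-1],None,fx=5,fy=5,interpolation=cv2.INTER_CUBIC))
E
```

```text
time: 6.45
tool_pos: [635.0, 17.4, 28.5]
tcp_rot: [-180.0, -0.3, 15.3]
ft_force: [1.0, -2.0, 3.3]
finger_gap: -0.0
time: 6.75
tool_pos: [634.2, 20.6, 28.5]
tcp_rot: [-180.0, -0.3, 15.3]
ft_force: [0.2, -1.1, 4.0]
finger_gap: 0.1
```

View pics/s4.png

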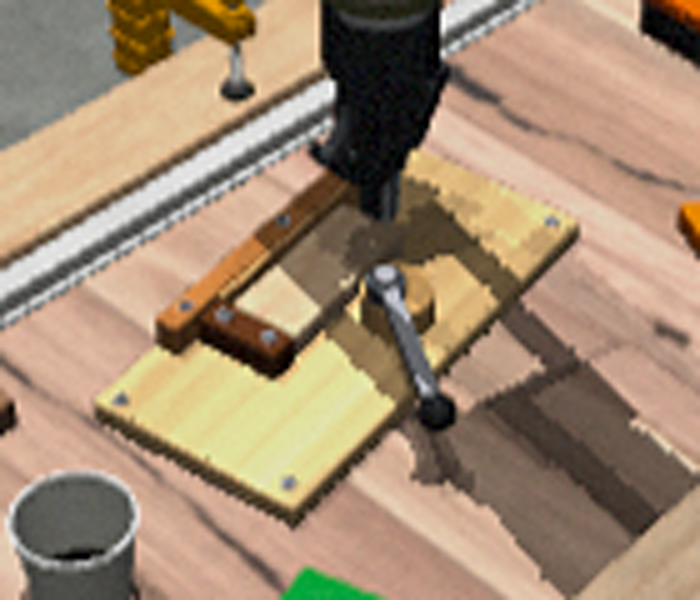

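```bash
python3 -m creep '0 -0.1 0 0 0 0 0; 0 -0.2 0 0 0 0 0; 0 -0.2 0 0 0 0 0'; python3 -m creep '0 -0.1 0 0 0 0 0; 0 -0.2 0 0 0 0 0; 0 -0.2 0 0 0 0 0'
```

```text
time: 7.1
tool_pos: [633.6, 22.5, 28.5]
tcp_rot: [-180.0, -0.3, 15.3]
ft_force: [1.1, -2.4, 3.7]
finger_gap: 0.3
time: 7.4
tool_pos: [633.4, 22.9, 28.6]
tcp_rot: [179.9, -0.3, 15.3]
ft_force: [2.5, -9.8, 2.9]
finger_gap: -0.1
```

The y force rose from 2 to 10 N and the hand stalled at 22.9, so the offcut is seated. I'll press 1 mm more to square it, then back off, rise and look.

```bash
python3 -m creep '0 -0.1 0 0 0 0 0; 0 -0.1 0 0 0 0 0'; python3 -m creep '0 0.5 0 0 0 0 0; 0 2 0 0 0 0 0; 0 2.5 -3 0 0 0 0; 0 2.5 -7 0 0 0 0; 0 2.5 -10 0 0 0 0; -4 2.5 -13 0 0 0 0; -8 2.5 -13 0 0 0 0; -8 2.5 -13 0 0 0 0'; python3 - <<'E'
from h import *
import cv2,pickle
c=imaging.camera_info("wrist");im=imaging.snapshot("wrist");pickle.dump(c,open("w5.pkl","wb"))
cv2.imwrite("pics/w5z.png",cv2.resize(im[:,:,::-1],(800,600),interpolation=cv2.INTER_CUBIC))
E
```

```text
time: 7.6
tool_pos: [633.4, 22.8, 28.6]
tcp_rot: [179.8, -0.3, 15.3]
ft_force: [3.0, -6.8, 2.5]
finger_gap: 0.3
time: 8.4
tool_pos: [557.3, -23.2, 156.8]
tcp_rot: [179.9, 0.0, 15.2]
ft_force: [-0.4, -0.4, -1.0]
finger_gap: -0.2
```

View pics/w5z.png

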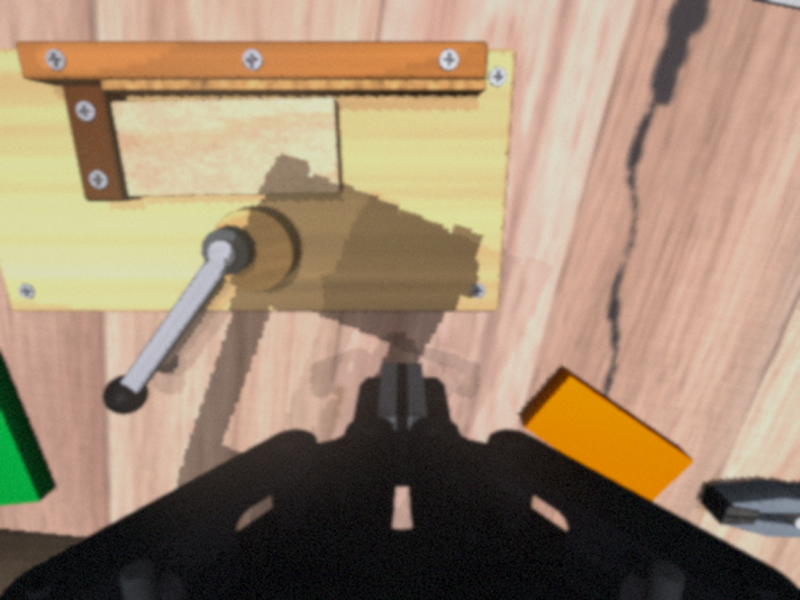

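The offcut's left end (112–125, 98–195) now meets the stop. The nut is at (228,247) and the ball at (125,393).

```bash
python3 - <<'E'
from h import *
import pickle
c=pickle.load(open("w5.pkl","rb")); s=512/800
Z=lambda u,v:((u+.5)*s-.5,(v+.5)*s-.5)
n=ray("",Z(225,248),60,c)[:2]; b=ray("",Z(125,393),50.5,c)[:2]
print("nut",n,"ball",b,np.linalg.norm(b-n),np.degrees(np.arctan2(*(b-n)[::-1])))
cs=[ray("",Z(*p),18,c)[:2] for p in [(513,54),(497,309)]];print(cs,np.linalg.norm(cs[0]-cs[1]))
th=np.radians(15.25);R=np.array([[np.cos(th),-np.sin(th)],[np.sin(th),np.cos(th)]])
for q,j in zip(cs,[(85,-160),(-70,-160)]): print("pivot from corner",q+R@(np.array([-22.5,0])-j))
E
```

```text
nut [562.73874301  75.39468168] ball [455.27805853 123.73350664] 117.83225664870494 155.78045044891618
[array([700.93448688, -48.22787974]), array([557.52557106, -87.59428141])] 148.7139224116824
pivot from corner [555.13485526  77.86223652]
pivot from corner [561.26797463  79.26567309]
```

```bash
python3 -m creep '0 -4 0 0 0 8 0; 0 -8 0 0 0 16 0; -0.2 -12 0 0 0 24 0; -0.3 -15 0 0 0 32 0; -0.4 -17.4 0 0 0 39.2 0; -0.4 -17.4 0 0 0 39.2 0; -0.4 -17.4 4 0 0 39.2 0; -0.4 -17.4 7 0 0 39.2 0; -0.4 -17.4 7 0 0 39.2 0'; python3 - <<'E'
from h import *
import cv2,pickle
c=imaging.camera_info("wrist");im=imaging.snapshot("wrist");pickle.dump(c,open("w6.pkl","wb"))
cv2.imwrite("pics/w6z.png",cv2.resize(im[:,:,::-1],(800,600),interpolation=cv2.INTER_CUBIC))
im=imaging.snapshot("scene")[100:250,150:330];cv2.imwrite("pics/s6.png",cv2.resize(im[:,:,::-1],None,fx=4,fy=4,interpolation=cv2.INTER_CUBIC))
E
```

```text
time: 9.35
tool_pos: [507.3, 142.7, 82.0]
tcp_rot: [179.7, 0.2, -23.9]
ft_force: [-0.9, -0.3, -0.2]
finger_gap: -0.1
```

View pics/w6z.png

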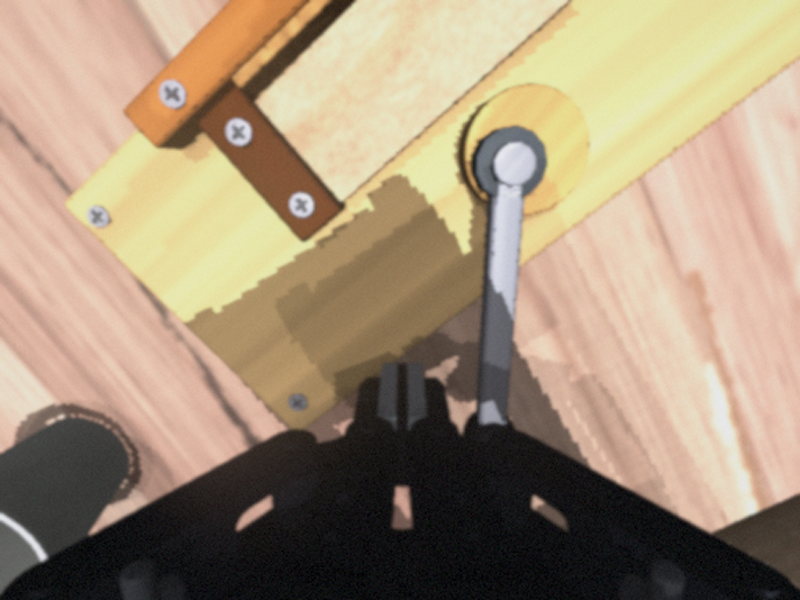

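View pics/s6.png

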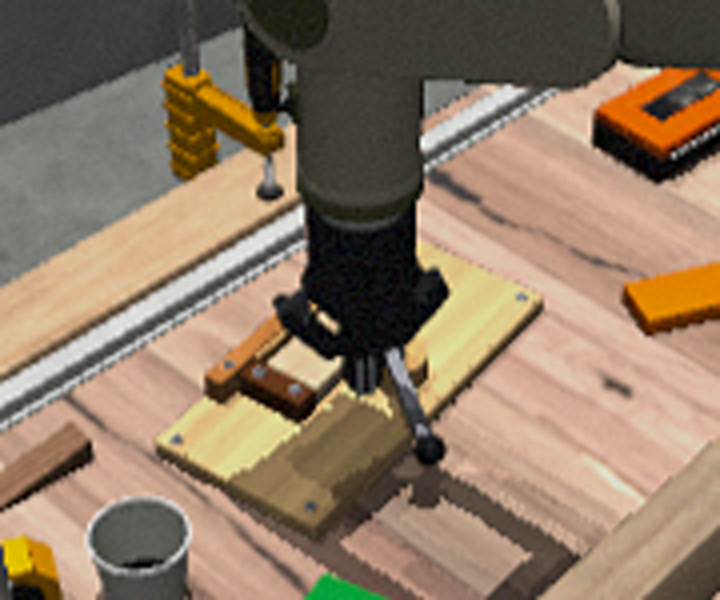

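```bash
python3 -m creep '0 0 1.5 0 0 0 0; 0 0 3 0 0 0 0; 0 0 4.3 0 0 0 0; 0 0 4.3 0 0 0 0'; cat > plan.py <<'E'
from h import *
import sys
piv=np.array([560.5,77.]);rad=75.
def plan(phis,ds,z,yawoff=-180):
    s=r.sense();p=s["tool_pos"];yaw=np.radians(s["tcp_rot"][2])
    X=np.array([np.cos(yaw),np.sin(yaw)]);Y=np.array([np.sin(yaw),-np.cos(yaw)])
    for f,d in zip(phis,ds):
        a=np.radians(f);u=np.array([np.cos(a),np.sin(a)]);v=np.array([-u[1],u[0]])
        w=piv+rad*u-d*v-p[:2]; az=np.degrees(yaw)-(f+yawoff)
        print(f"{f:.0f}: {w@X/10:.2f} {w@Y/10:.2f} {(p[2]-z)/10:.2f} 0 0 {az:.1f} 0; ")
    print(p,s["tcp_rot"],s["ft_force"])
E
python3 - <<'E'
from plan import *
plan([156,156]+list(range(156,206,4)),[30,20]+[17]*13,40)
E
```

```text
time: 9.85
tool_pos: [508.6, 142.8, 41.2]
tcp_rot: [179.8, 0.1, -24.0]
ft_force: [-0.3, -0.3, -0.5]
finger_gap: -0.3
156: -0.08 0.90 0.12 0 0 0.0 0; 
156: -0.08 1.90 0.12 0 0 0.0 0; 
156: -0.08 2.20 0.12 0 0 0.0 0; 
160: -0.18 2.73 0.12 0 0 -4.0 0; 
164: -0.25 3.26 0.12 0 0 -8.0 0; 
168: -0.27 3.80 0.12 0 0 -12.0 0; 
172: -0.26 4.34 0.12 0 0 -16.0 0; 
176: -0.21 4.87 0.12 0 0 -20.0 0; 
180: -0.13 5.40 0.12 0 0 -24.0 0; 
184: -0.01 5.92 0.12 0 0 -28.0 0; 
188: 0.15 6.44 0.12 0 0 -32.0 0; 
192: 0.35 6.94 0.12 0 0 -36.0 0; 
196: 0.58 7.42 0.12 0 0 -40.0 0; 
200: 0.84 7.89 0.12 0 0 -44.0 0; 
204: 1.13 8.34 0.12 0 0 -48.0 0; 
[508.6018101  142.84371437  41.21352966] [ 1.79812911e+02  1.05598617e-01 -2.39554544e+01] [-0.25032046 -0.30100499 -0.54055132]
```

```bash
python3 -m creep '0 0.9 0.1 0 0 0 0; 0 1.5 0.1 0 0 0 0; -0.1 1.9 0.1 0 0 0 0; -0.1 2.2 0.1 0 0 0 0; -0.2 2.7 0.1 0 0 -4 0; -0.2 3.3 0.1 0 0 -8 0; -0.3 3.8 0.1 0 0 -12 0; -0.3 4.3 0.1 0 0 -16 0; -0.2 4.9 0.1 0 0 -20 0; -0.1 5.4 0.1 0 0 -24 0; 0 5.9 0.1 0 0 -28 0; 0 5.9 0.1 0 0 -28 0'; python3 - <<'E'
from plan import *
import cv2
im=imaging.snapshot("wrist")
cv2.imwrite("pics/w7z.png",cv2.resize(im[:,:,::-1],(800,600),interpolation=cv2.INTER_CUBIC))
plan(range(184,246,4),[17]*16,40)
E
```

```text
time: 11.05
tool_pos: [484.7, 88.6, 40.8]
tcp_rot: [179.9, 0.2, 4.1]
ft_force: [-0.1, -0.5, -0.5]
finger_gap: 0.1
184: -0.04 -0.00 0.08 0 0 -0.1 0; 
188: -0.14 0.53 0.08 0 0 -4.1 0; 
192: -0.20 1.06 0.08 0 0 -8.1 0; 
196: -0.23 1.59 0.08 0 0 -12.1 0; 
200: -0.21 2.13 0.08 0 0 -16.1 0; 
204: -0.16 2.67 0.08 0 0 -20.1 0; 
208: -0.08 3.20 0.08 0 0 -24.1 0; 
212: 0.05 3.72 0.08 0 0 -28.1 0; 
216: 0.21 4.23 0.08 0 0 -32.1 0; 
220: 0.40 4.73 0.08 0 0 -36.1 0; 
224: 0.63 5.22 0.08 0 0 -40.1 0; 
228: 0.89 5.68 0.08 0 0 -44.1 0; 
232: 1.19 6.13 0.08 0 0 -48.1 0; 
236: 1.51 6.56 0.08 0 0 -52.1 0; 
240: 1.87 6.96 0.08 0 0 -56.1 0; 
244: 2.25 7.34 0.08 0 0 -60.1 0; 
[484.8737916   88.73532589  40.81157669] [1.79882409e+02 1.36530590e-01 3.93553965e+00] [-0.30749941 -0.32840298 -0.43047918]
```

View pics/w7z.png

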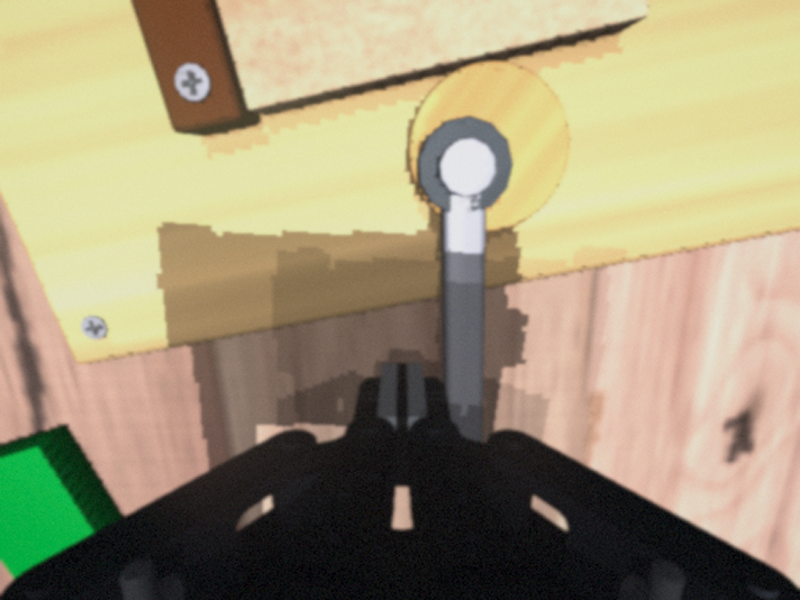

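```bash
python3 -m creep '-0.1 0.5 0.1 0 0 -4 0; -0.2 1.1 0.1 0 0 -8 0; -0.2 1.6 0.1 0 0 -12 0; -0.2 2.1 0.1 0 0 -16 0; -0.2 2.7 0.1 0 0 -20 0; -0.1 3.2 0.1 0 0 -24 0; 0 3.7 0.1 0 0 -28 0; 0.2 4.2 0.1 0 0 -32 0; 0.4 4.7 0.1 0 0 -36 0; 0.4 4.7 0.1 0 0 -36 0'; python3 - <<'E'
from plan import *
import cv2
im=imaging.snapshot("wrist")
cv2.imwrite("pics/w8z.png",cv2.resize(im[:,:,::-1],(800,600),interpolation=cv2.INTER_CUBIC))
plan(range(220,270,3),[17]*17,40)
E
```

```text
time: 12.1
tool_pos: [492.6, 41.9, 40.3]
tcp_rot: [180.0, 0.1, 39.9]
ft_force: [-0.1, -0.7, -0.3]
finger_gap: 0.1
220: -0.04 -0.00 0.01 0 0 -0.3 0; 
223: -0.12 0.39 0.01 0 0 -3.3 0; 
226: -0.17 0.79 0.01 0 0 -6.3 0; 
229: -0.21 1.19 0.01 0 0 -9.3 0; 
232: -0.22 1.59 0.01 0 0 -12.3 0; 
235: -0.22 2.00 0.01 0 0 -15.3 0; 
238: -0.19 2.40 0.01 0 0 -18.3 0; 
241: -0.14 2.80 0.01 0 0 -21.3 0; 
244: -0.07 3.20 0.01 0 0 -24.3 0; 
247: 0.02 3.59 0.01 0 0 -27.3 0; 
250: 0.13 3.97 0.01 0 0 -30.3 0; 
253: 0.26 4.36 0.01 0 0 -33.3 0; 
256: 0.41 4.73 0.01 0 0 -36.3 0; 
259: 0.58 5.09 0.01 0 0 -39.3 0; 
262: 0.77 5.45 0.01 0 0 -42.3 0; 
265: 0.98 5.79 0.01 0 0 -45.3 0; 
268: 1.20 6.13 0.01 0 0 -48.3 0; 
[492.45021422  42.05706788  40.14767614] [1.79954638e+02 1.54081516e-01 3.97464691e+01] [-0.29585002  0.08069083 -0.54029802]
```

View pics/w8z.png

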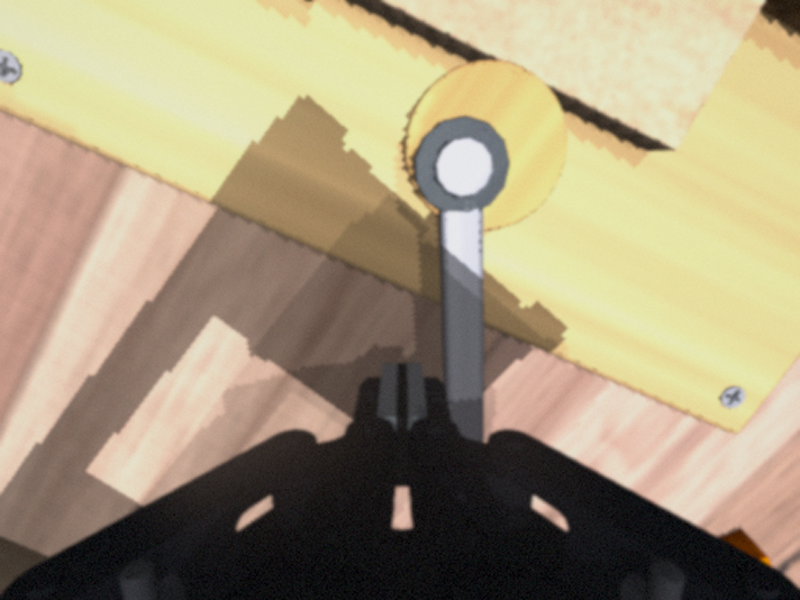

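```bash
python3 -m creep '-0.1 0.4 0 0 0 -3 0; -0.2 0.8 0 0 0 -6 0; -0.2 1.2 0 0 0 -9 0; -0.2 1.6 0 0 0 -12 0; -0.2 2 0 0 0 -15 0; -0.2 2.4 0 0 0 -18 0; -0.1 2.8 0 0 0 -21 0; -0.1 3.2 0 0 0 -24 0; 0 3.6 0 0 0 -27 0; 0 3.6 0 0 0 -27 0'; python3 - <<'E'
from plan import *
plan(range(247,275,2),[17]*14,40)
E
```

```text
time: 13.15
tool_pos: [514.7, 15.3, 40.0]
tcp_rot: [-179.8, 0.1, 66.7]
ft_force: [-3.9, 3.8, 3.0]
finger_gap: -0.2
247: -0.03 0.11 -0.00 0 0 -0.3 0; 
249: -0.09 0.37 -0.00 0 0 -2.3 0; 
251: -0.13 0.64 -0.00 0 0 -4.3 0; 
253: -0.17 0.90 -0.00 0 0 -6.3 0; 
255: -0.19 1.17 -0.00 0 0 -8.3 0; 
257: -0.21 1.44 -0.00 0 0 -10.3 0; 
259: -0.21 1.71 -0.00 0 0 -12.3 0; 
261: -0.21 1.98 -0.00 0 0 -14.3 0; 
263: -0.20 2.24 -0.00 0 0 -16.3 0; 
265: -0.18 2.51 -0.00 0 0 -18.3 0; 
267: -0.15 2.78 -0.00 0 0 -20.3 0; 
269: -0.11 3.04 -0.00 0 0 -22.3 0; 
271: -0.06 3.31 -0.00 0 0 -24.3 0; 
273: 0.00 3.57 -0.00 0 0 -26.3 0; 
[514.66892836  15.34835445  39.9722794 ] [-1.79839250e+02  1.35090239e-01  6.66697229e+01] [-3.88315224  3.80480951  3.03059226]
```

Force is rising as the cam takes up the load. On to about 259.

```bash
python3 -m creep '-0.1 0.4 0 0 0 -2.3 0; -0.1 0.65 0 0 0 -4.3 0; -0.2 0.9 0 0 0 -6.3 0; -0.2 1.2 0 0 0 -8.3 0; -0.2 1.45 0 0 0 -10.3 0; -0.2 1.7 0 0 0 -12.3 0; -0.2 1.7 0 0 0 -12.3 0'; python3 - <<'E'
from plan import *
import cv2
im=imaging.snapshot("wrist")
cv2.imwrite("pics/w9z.png",cv2.resize(im[:,:,::-1],(800,600),interpolation=cv2.INTER_CUBIC))
plan(range(257,275,2),[17]*14,40)
E
```

```text
time: 13.85
tool_pos: [528.1, 7.5, 39.5]
tcp_rot: [-179.6, 0.1, 78.9]
ft_force: [-6.1, 1.9, 3.7]
finger_gap: -0.2
257: 0.01 -0.11 -0.05 0 0 1.8 0; 
259: -0.05 0.16 -0.05 0 0 -0.2 0; 
261: -0.11 0.42 -0.05 0 0 -2.2 0; 
263: -0.15 0.68 -0.05 0 0 -4.2 0; 
265: -0.19 0.95 -0.05 0 0 -6.2 0; 
267: -0.21 1.22 -0.05 0 0 -8.2 0; 
269: -0.23 1.48 -0.05 0 0 -10.2 0; 
271: -0.24 1.75 -0.05 0 0 -12.2 0; 
273: -0.24 2.02 -0.05 0 0 -14.2 0; 
[528.07811455   7.45756435  39.52355001] [-1.79635788e+02  9.98877852e-02  7.88061112e+01] [-6.32306162  1.6216116   3.97312156]
```

View pics/w9z.png

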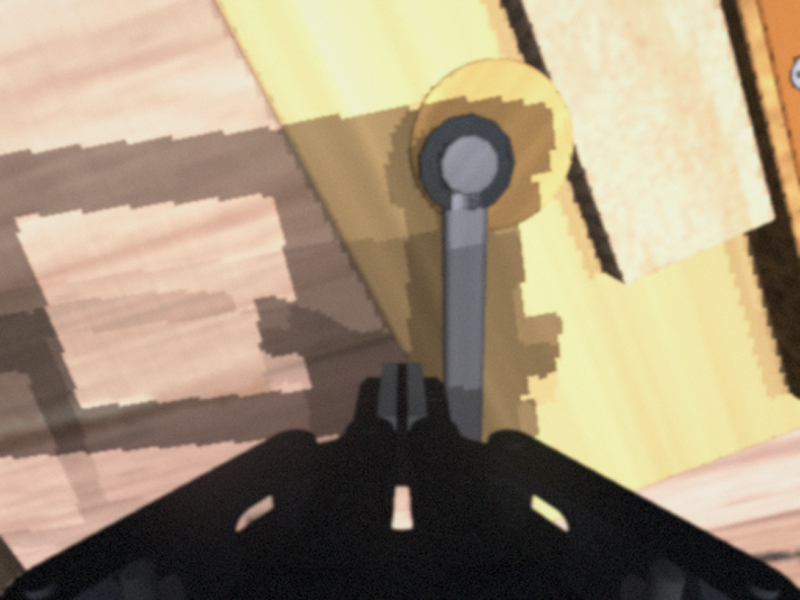

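```bash
python3 -m creep '0 0.2 0 0 0 -1 0; -0.1 0.4 0 0 0 -2.2 0; -0.1 0.4 0 0 0 -2.2 0'; python3 -m creep '0 0.13 0 0 0 -1 0; -0.1 0.26 0 0 0 -2 0; -0.1 0.26 0 0 0 -2 0';  python3 -m creep '0 0.13 0 0 0 -1 0; 0 0.26 0 0 0 -2 0; 0 0.26 0 0 0 -2 0'
```

```text
time: 14.2
tool_pos: [530.5, 6.6, 39.1]
tcp_rot: [-179.5, 0.1, 80.9]
ft_force: [-5.0, 2.7, 4.1]
finger_gap: -0.1
time: 14.5
tool_pos: [530.7, 6.3, 38.8]
tcp_rot: [-179.2, 0.0, 82.7]
ft_force: [-11.5, 3.8, 9.0]
finger_gap: 0.3
time: 14.8
tool_pos: [530.6, 6.3, 38.3]
tcp_rot: [-178.8, 0.0, 84.6]
ft_force: [-13.9, 0.5, 11.2]
finger_gap: -0.0
```

```bash
python3 -m creep '0 0.2 0 0 0 0 0; 0 0.4 0 0 0 0 0; 0 0.4 0 0 0 0 0'; python3 -m creep '0 0.2 0 0 0 0 0; 0 0.4 0 0 0 0 0; 0 0.4 0 0 0 0 0'; python3 - <<'E'
from h import *
import cv2
im=imaging.snapshot("wrist")
cv2.imwrite("pics/w10z.png",cv2.resize(im[:,:,::-1],(800,600),interpolation=cv2.INTER_CUBIC))
E
```

```text
time: 15.1
tool_pos: [530.7, 6.5, 37.8]
tcp_rot: [-178.3, 0.0, 84.4]
ft_force: [-21.7, 0.8, 17.2]
finger_gap: -0.2
time: 15.4
tool_pos: [530.6, 6.7, 37.3]
tcp_rot: [-177.8, 0.1, 84.2]
ft_force: [-21.7, 1.6, 19.3]
finger_gap: 0.0
```

View pics/w10z.png

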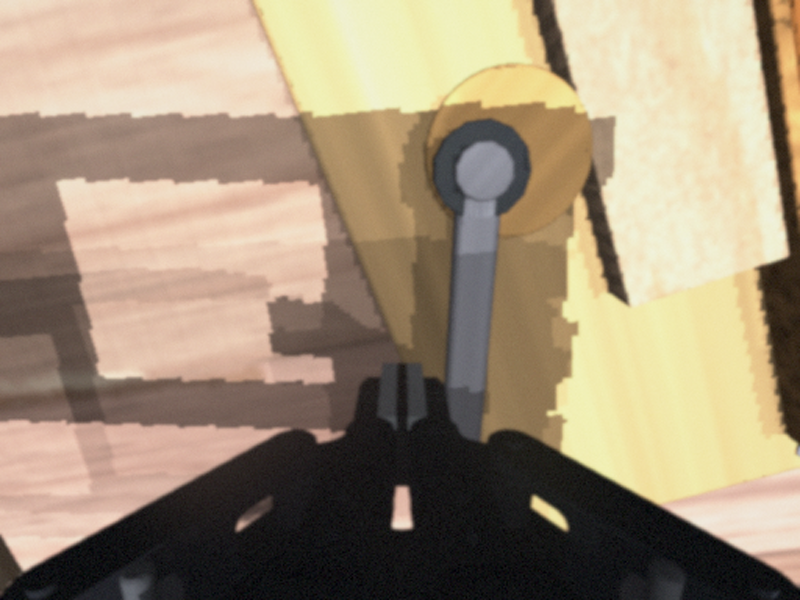

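At 22 N (about 1.6 N m) it no longer moves, well past the 0.7 N m clamping load, so it's on the fixed limit. Backing away and rising.

```bash
python3 -m creep '0 -0.6 0 0 0 0 0; 0 -2 0 0 0 0 0; 0 -3 0 0 0 0 0; 0 -3 -4 0 0 0 0; 0 -3 -8 0 0 0 0; 0 -3 -12 0 0 0 0; 0 -3 -16 0 0 0 0; 0 -3 -20 0 0 0 0; 0 -3 -20 0 0 0 0'; python3 - <<'E'
from h import *
import cv2,pickle
c=imaging.camera_info("wrist");im=imaging.snapshot("wrist");pickle.dump(c,open("w11.pkl","wb"))
cv2.imwrite("pics/w11z.png",cv2.resize(im[:,:,::-1],(800,600),interpolation=cv2.INTER_CUBIC))
im=imaging.snapshot("scene")
cv2.imwrite("pics/s11.png",cv2.resize(im[:,:,::-1],(800,600),interpolation=cv2.INTER_CUBIC))
E
```

```text
time: 16.35
tool_pos: [511.7, 9.1, 245.6]
tcp_rot: [-178.5, 0.1, 84.1]
ft_force: [0.7, 0.6, 0.7]
finger_gap: 0.3
```

View pics/w11z.png

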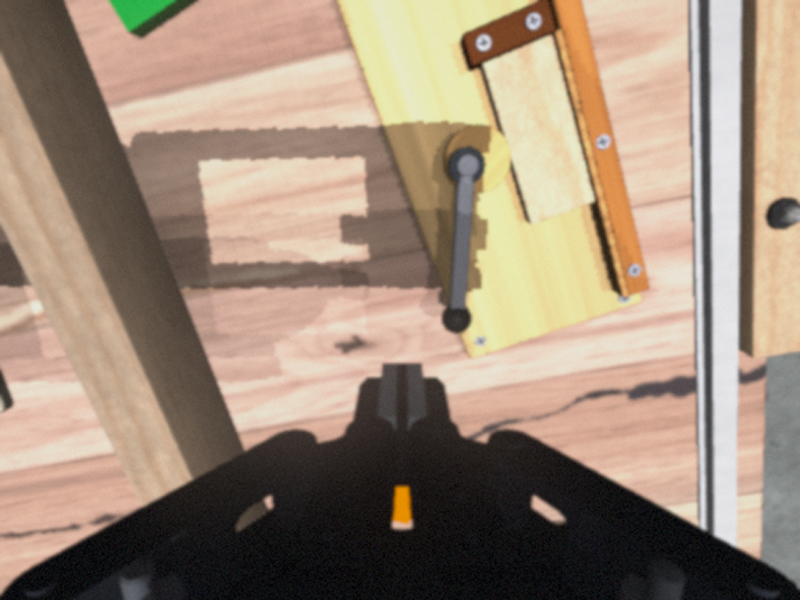

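View pics/s11.png

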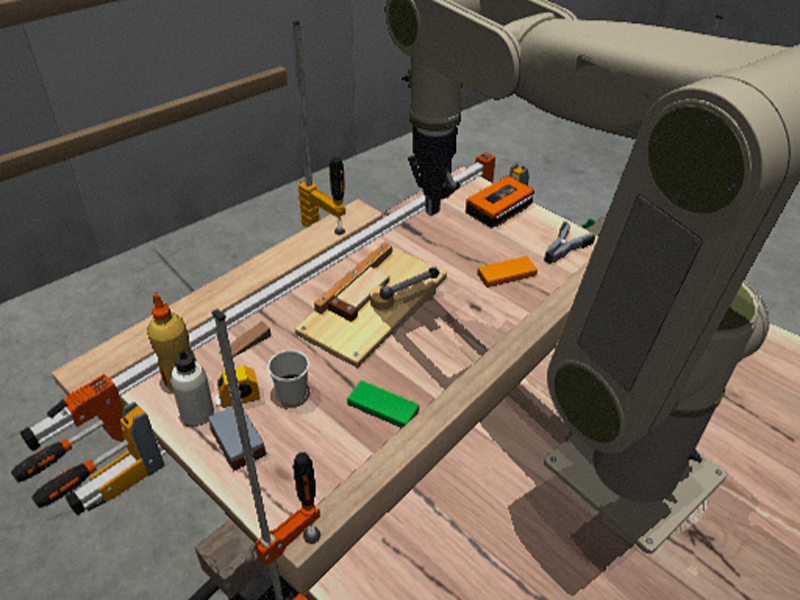

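The offcut is against the stop and the fence, and the lever is swung to the -y side. I'll measure the lever angle and the gaps.

```bash
python3 - <<'E'
from h import *
import pickle,cv2
c=pickle.load(open("w11.pkl","rb")); s=512/800
Z=lambda u,v:((u+.5)*s-.5,(v+.5)*s-.5)
A=lambda v:np.degrees(np.arctan2(v[1],v[0]))
n=ray("",Z(466,163),60,c)[:2]; b=ray("",Z(456,318),50.5,c)[:2]
f1=ray("",Z(553,12),42,c)[:2];f2=ray("",Z(623,292),42,c)[:2]
e1=ray("",Z(556,40),36,c)[:2];e2=ray("",Z(594,203),36,c)[:2]
jy=A(f1-f2);print("lever",A(b-n)%360,np.linalg.norm(b-n),"fence dir",jy,"offcut dir",A(e1-e2),"len",np.linalg.norm(e1-e2))
print("q",np.radians(A(b-n)%360-(15.25))-2.27, np.radians(A(b-n)%360-(jy-90))-2.27)
im=cv2.imread("pics/w11z.png")[0:240,440:680];cv2.imwrite("pics/w11c.png",cv2.resize(im,None,fx=2.5,fy=2.5,interpolation=cv2.INTER_CUBIC))
E
```

```text
lever 263.1972758434241 116.2813561483027 fence dir 104.9860786268276 offcut dir 103.91457125922689 len 115.96102791059971
q 2.057496334818351 2.0621026317465936
```

View pics/w11c.png

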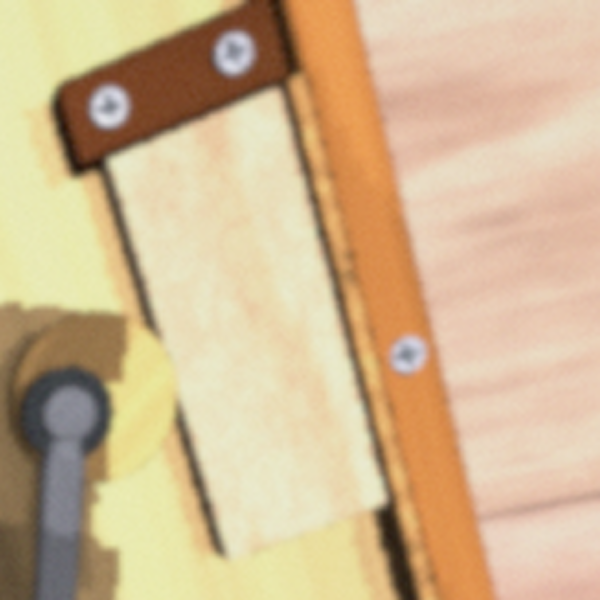

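The lever measures q ≈ 2.06 (limit 2.05), and the offcut sits against both stop and cork with nothing touching the robot. Handing in.

```bash
python3 -c "
from bench import r
print(r.hand_in(), r.sense()['time'])"
```

```text
the job is handed in; nothing more can be done
the job is handed in; nothing more can be done
```

I pushed the offcut along the channel to the end stop with the lever still open. Then I swept the lever round with the shut fingers to its fixed limit, backed the hand off and handed in at about 16.5 s of the 54 s.

**Last checks:**
- **End stop:** at the end of the push the force rose from about 2 N to 10 N and the hand stopped moving. The last pictures show no gap at the stop.
- **Lever:** it stopped moving while I pushed with 22 N. After I let go it measured q ≈ 2.06 rad, against a limit of 2.05.
- **Fence:** the offcut lies along the cork. The rough pixel measurement put its edge about 1° off the fence line, with a measured length of 116 mm against a true 120 mm, so that angle is within the measuring error. The close-up shows no visible gap.
- **Other things:** the hand is clear at z ≈ 246 mm with the force reading near zero. The bystanders seen in the scene picture look unmoved; I judged that by eye and did not measure their positions.

**Disagreements along the way:**
- **Jig position:** the scene and wrist cameras disagreed by about 6 mm on where the jig is. I went with the closer wrist views and the contact forces.
- **Stop distance:** one wrist estimate during the push wrongly put the offcut already at the stop. The scene view and the force showed it was not yet there.

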